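# Refit the pointer knob of a bench transformer and set it to zero

## Robot

A 7-joint arm with a two-finger parallel gripper is mounted at the origin on the work surface. World frame = base frame: x ahead of the robot, y to its left, z up, the work surface at z = 0. Lengths are in m, angles in rad, forces in N, time in s.
With the tool pointing down it reaches from about 0.425 to 0.825 m from the base axis. Payload 3.6 kg.
Tool frame: the origin (TCP) lies on the mounting face of the last link; the fingertips stand 186 mm ahead of it and the grasp point (between the pads) lies 167 mm ahead of it (finger_overhang is the distance from the TCP to the fingertips, in m); z points along the fingers, y is the line along which they close (so a half turn about z gives the same grasp; the last joint's range is limited). The gripper opens to 93 mm and grips with 3 to 60 N. Pads are 15 mm wide; open, the fingers measure 128 mm over their backs; the gripper's body (75 mm by 188 mm) begins 65 mm behind the grasp point.
Start: joints at [1.159, 0.615, -0.013, 1.423, 0.008, 1.103, -0.04], TCP at [0.245, -0.602, 0.405] pointing down, gripper open.
Joint ranges: [-3.12, 3.12], [-0.3, 2.06], [-1.34, 1.32], [0.26, 2.42], [-1.36, 4.5], [0.01, 1.98], [-2.84, 2.84]. Speed limits (rad/s): [2.79, 2.79, 3.14, 3.14, 3.14, 3.14, 3.14].

## Interface

Orientations are given as [roll, pitch, yaw] about the fixed x, y, z axes, in that order (R = Rz(yaw) Ry(pitch) Rx(roll)).
In Python, from bench import * gives the robot as it stands. Calls block until the motion is done:
- movep(position, orientation): joint-space move of the TCP to a pose.
- move_straight(position, v=0.15, ori=None): straight line of the TCP; ori=None keeps the orientation; v is the mean speed in m/s.
- move_joints(angles): joint-space move.
- grip(opening, force=None): finger opening in m; force is the grip in N (None keeps the last); returns when the fingers have stopped.
- dwell(seconds).
- solve_ik(position, orientation): joint angles nearest the present ones, or None.
- sense(): the state.
- capture(name): name is "scene" or "top" or "wrist"; returns a dict with "img" (400x640x3 uint8, blue, green, red), "depth" (400x640 float32, m along the optical axis (not along the pixel's ray), 0 where there is no reading), "fx", "fy", "cx", "cy" (pixels), "camera_from_world" (4x4, takes a point from world to camera coordinates). Camera axes: x right, y up, looking along -z (the intrinsics and any distortion apply to the point x, -y, -z); pixel columns grow to the right and rows downward; lengths in m; the calibration is good to about 2 mm. A picture is of the moment at which its call begins.
A pose or a line that the arm cannot do raises IKError and nothing moves.
- finish_job(): hands the job in; it is judged then, once.
Trained networks look in a picture, given as the dict that the camera call returned (one of the last four; its "shot" number tells which), for a name from the list of things; names that differ only in an ending like _2 or _b are one class to them, and where a whole thing is asked for, a point or a joint stands for the part that bears it (a point fixed in the world has none). Each returns a list of dicts, best first, with "score" (0 to 1); they miss things now and then, are a little off and sometimes report something else, mostly with a low value. They report only what shows in the picture. A call takes as long as a camera call.
- search_frame(name, picture): "point" ([x, y, z] in m, in the coordinates of the camera as it stood for that picture, good to about 4 mm: the middle of the surface that is visible of it).
- cut_out(name, picture): "region" (400x640 bool, what is visible of it).
The state is a dict: "time_s": time; "joints": joint angles; "dq": joint speeds; "effort": joint torques, N m; "position": TCP position; "orientation": TCP orientation; "wrist_force": force on the tool from outside, world axes, zero at the start; "wrist_torque": the same for the moment, N m; "opening": finger opening in m; "grasp_force": force on a finger pad.
Only numpy, scipy, OpenCV 4.12 (cv2) and the standard library are available. Lean on these libraries where they do the work, as an engineer would, in place of code of your own. Each camera call takes 0.05 s, during which the arm holds its last target. There are 200 camera calls.

## Task

The pointer knob has come off the bench transformer. Fit it onto the bare square shaft in the sloping panel, pressed fully home against the round dial plate, and only then turn it with the shaft until its pointer points at the big raised zero mark at the upper edge of the dial; let go of it there. Leave the spool, multimeter, tin and holding stand where they are.

Things in the scene. Friction and masses are not known exactly. Their poses are not given: they have to be found in the camera images.
- knob: Loose black pointer knob, 80 g, bore down on the bench. Origin: centre of its underside; z up, x along the pointer. Square hub 36 x 36, 22 high, with a blind square bore 15.8 wide, 19 deep, sides along x and y, mouth chamfered. On it a grip bar 40 long (x), 18 wide (y), at z 22 to 54, centred. A nose 10 wide at z 22 to 42 juts from the bar's +x end to x 35: the pointer. White line on top. All mm.
- knob_pointer (a point): Tip of the knob's nose: 35 mm from the axis, 22 mm above the underside.
- console: Grey bench transformer, fixed, 220 mm deep (x), 210 wide (y), 140 high at the back. Origin: centre of its underside; x runs from its low front to its high back; it stands about side-on to the robot, panel to the robot's right. Front lip 45 mm high; from it the panel rises at 30 degrees over the first 165 mm of depth; the last 55 mm are a flat top.
- dial: Round aluminium plate, 84 mm across, on the sloping panel. Origin: centre of its upper face, where the shaft comes out (console x -31.5, y 0, z 93.8 mm). z: the panel's normal, 30 degrees from vertical; x: up the slope, at the zero mark, a raised white bar 22 x 8 mm, 47 to 69 mm from the centre (other ticks are thin). Terminals 20 mm wide, 12 high at x -55, y +-80.
- shaft_tip (a point): Centre of the shaft's top face, 18 mm above the dial plate. The shaft is steel, 14 mm square, and its sides are parallel to this frame's x and y; z is its axis.
- shaft (a joint): Angle of the shaft about the dial's z, rad: 0 when the shaft's x is the dial's x, growing anticlockwise seen from above. It turns stiffly (0.08 N m) and stays put. It starts at 0.4 to 1.17, so that the knob, fitted in any of its four ways, first points at least 23 degrees off the mark.
- spool: Solder spool standing on end, 56 mm across, 48 mm high, on the other side from the knob. Origin: centre of its underside.
- multimeter: Hand multimeter lying face up, 85 x 170 mm, 42 mm high. Origin: centre of its underside.
- tin: Open steel tin, 70 mm across, 30 mm high. Origin: centre of its underside.
- helper: Holding stand: round steel foot 70 mm across with a bent arm, 105 mm high. Origin: centre of its underside.

How it is judged:
By the outcome, as a careful person would: the job done as asked, in the order asked, and still so for the second after the job is handed in, with the robot touching nothing.
It also fails if it takes over 54 s, if anything falls off the work surface, if the arm or the gripper's body presses on something with over 40 N, if the wrist force passes 120 N, or if a joint passes its speed limit or range.

## Working session

There is one attempt and no reset: what is moved stays moved. The work goes in short steps, each a Python script; the robot and the scene stay as the last script left them, time stands still between calls to the robot, and variables do not carry over. Pictures are saved under pics/ and viewed, at most 10 in all, crops included, and the job is handed in when it is done.

```bash
ls; mkdir -p pics
cat > h.py <<'E'
from bench import *
import numpy as np, cv2
from scipy.spatial.transform import Rotation as Ro
def cloud(p):
    h,w=p["depth"].shape; u,v=np.meshgrid(np.arange(w),np.arange(h)); d=p["depth"]
    c=np.stack([(u-p["cx"])/p["fx"]*d,-(v-p["cy"])/p["fy"]*d,-d],-1)
    return toW(p,c)
def toW(p,c):
    T=np.linalg.inv(p["camera_from_world"]); return np.asarray(c)@T[:3,:3].T+T[:3,3]
E
python3 - <<'E'
from h import *
for n in("top","scene"):
    p=capture(n); cv2.imwrite(f"pics/{n}1.png",p["img"]); print(n,[k for k in p], p["fx"],p["cx"],p["cy"],toW(p,[0,0,0]).round(3))
    np.savez(f"{n}1.npz",W=cloud(p),img=p["img"])
    for k in("knob","console","dial","shaft_tip","spool","multimeter","tin","helper"):
        r=search_frame(k,p); print(k,[(round(x["score"],2),toW(p,x["point"]).round(3)) for x in r[:2]])
print(sense())
E
```

```text
pics
top ['img', 'depth', 'fx', 'fy', 'cx', 'cy', 'camera_from_world', 'shot'] 445.198414277294 327.60472598398593 198.0323049822768 [0.51  0.034 1.126]
knob [(0.57, array([0.462, 0.326, 0.043]))]
console [(0.7, array([0.632, 0.046, 0.113]))]
dial [(0.76, array([0.651, 0.015, 0.1  ]))]
shaft_tip [(0.41, array([ 0.491, -0.301,  0.051]))]
spool [(0.78, array([ 0.49 , -0.301,  0.05 ]))]
multimeter [(0.86, array([ 0.727, -0.251,  0.034]))]
tin [(0.85, array([0.725, 0.295, 0.008]))]
helper [(0.56, array([ 0.4  , -0.055,  0.018]))]
scene ['img', 'depth', 'fx', 'fy', 'cx', 'cy', 'camera_from_world', 'shot'] 384.86747798067387 323.87637503437895 200.52145863168923 [ 0.987 -0.555  0.608]
knob [(0.71, array([0.463, 0.327, 0.032]))]
console [(0.9, array([0.657, 0.008, 0.086]))]
dial [(0.67, array([0.656, 0.013, 0.092]))]
shaft_tip [(0.27, array([0.654, 0.009, 0.091]))]
spool [(0.87, array([ 0.499, -0.316,  0.051])), (0.49, array([0.464, 0.324, 0.034]))]
multimeter []
tin [(0.69, array([0.723, 0.304, 0.011]))]
helper [(0.89, array([ 0.402, -0.062,  0.022])), (0.64, array([ 0.496, -0.315,  0.049]))]
{'time_s': 0.9, 'joints': array([ 1.15850646,  0.61486805, -0.01261631,  1.4234015 ,  0.00811026,
        1.1033699 , -0.04038368]), 'dq': array([ 0.00141759,  0.00127791,  0.00020677, -0.00103189,  0.0009733 ,
       -0.00044893,  0.00016997]), 'effort': array([-1.20765721e-04, -4.58815420e+01,  2.08855723e-01, -1.66033745e+01,
       -6.11146423e-02,  1.30888273e-02,  1.61953625e-05]), 'position': array([ 0.24460343, -0.60219872,  0.40476043]), 'orientation': array([ 3.14159009e+00, -3.74597497e-05,  3.85866443e-01]), 'wrist_force': array([-0.83444214,  0.23947785, -0.54278356]), 'wrist_torque': array([0.02209142, 0.04401261, 0.07335027]), 'grasp_force': 0.0, 'opening': 0.0929078760969505}
```

View pics/top1.png

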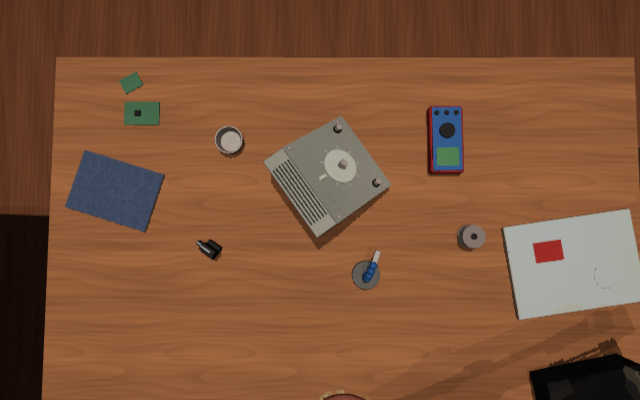

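View pics/scene1.png

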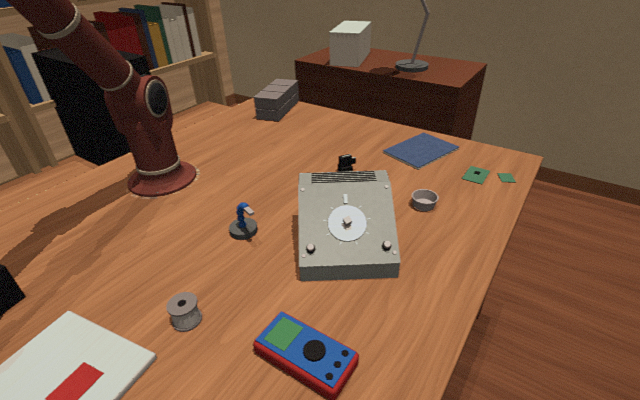

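The top picture shows the knob at (209,249), nose pointing up-left, the dial at (340,166) and the zero mark at (323,177). The grille, which is the high back, is at lower left. The scene view agrees. Next I fit the panel plane and go for close looks.

```bash
cat >> h.py <<'E'
def shot(n,f):
    p=capture(n); cv2.imwrite(f"pics/{f}.png",p["img"]); np.savez(f+".npz",W=cloud(p),img=p["img"],T=p["camera_from_world"],d=p["depth"],i=[p["fx"],p["fy"],p["cx"],p["cy"]]); return p
def plane(P):
    rng=np.random.default_rng(0); best=None
    for _ in range(200):
        a=P[rng.choice(len(P),3,False)]; n=np.cross(a[1]-a[0],a[2]-a[0]); n/=np.linalg.norm(n)+1e-12
        m=abs((P-a[0])@n)<.003
        if best is None or m.sum()>best.sum(): best=m
    c=P[best].mean(0); n=np.linalg.svd(P[best]-c,full_matrices=False)[2][2]; return c,n*np.sign(n[2]),best
E
python3 - <<'E'
from h import *
for n in("top","scene"):
    z=np.load(n+"1.npz");W=z["W"]
    m=(abs(W[...,0]-.65)<.2)&(abs(W[...,1]-.01)<.2)&(W[...,2]>.05)&(W[...,2]<.16)
    c,nn,b=plane(W[m]); print(n,c.round(4),nn.round(4),np.degrees(np.arccos(nn[2])).round(2),"uphill az",np.degrees(np.arctan2(-nn[1],-nn[0])).round(2),b.sum())
R=Ro.from_euler('xyz',[np.pi,0,.386])
for yaw in(.386,-1.0,1.0,2.0):
    q=solve_ik([.42,.29,.42],[np.pi,0,yaw]); print(yaw,q)
movep([.42,.29,.42],[np.pi,0,.386])
p=shot("wrist","w1"); print(sense()["time_s"],toW(p,[0,0,0]),toW(p,[0,0,-1])-toW(p,[0,0,0]))
for r in search_frame("knob",p)[:2]: print(r["score"],toW(p,r["point"]))
E
```

```text
top [0.642  0.0252 0.1006] [ 0.2891 -0.4028  0.8684] 29.72 uphill az 125.67 5158
scene [0.6486 0.0172 0.0948] [ 0.291  -0.4057  0.8665] 29.95 uphill az 125.65 6734
0.386 [-0.064375    0.50605426 -0.88093442  1.78317929  0.44204942  1.06336279
 -2.28977405]
-1.0 [ 0.06294204  0.61029726 -1.14721384  1.78005528  0.60678713  1.1585585
  2.43626899]
1.0 [-0.06747295  0.50429243 -0.87529547  1.78325922  0.43874346  1.06183654
 -1.67235849]
2.0 [-0.02995197  0.52745333 -0.94550216  1.78230283  0.48047032  1.08212209
 -0.71551002]
4.1333 [0.48324057 0.31557248 0.39904937] [-0.23079648 -0.09344558 -0.96850447]
0.81 [0.45726792 0.32974365 0.05136916]
```

View pics/w1.png

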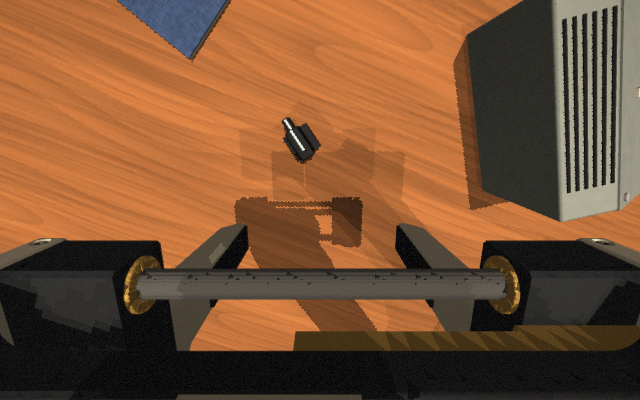

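The knob shows clearly at (300,140), its nose toward upper left (287,120). The console is at right. Now I fit the knob from depth.

```bash
cat >> h.py <<'E'
def knobfit(f,c0=(.46,.328)):
    z=np.load(f+".npz");W=z["W"];img=z["img"]
    near=(np.hypot(W[...,0]-c0[0],W[...,1]-c0[1])<.06)
    tab=np.median(W[...,2][(np.hypot(W[...,0]-c0[0],W[...,1]-c0[1])<.12)&(W[...,2]<.015)])
    zz=W[...,2]-tab
    bar=W[near&(zz>.049)&(zz<.06)]; hi=W[near&(zz>.036)&(zz<.06)]
    wl=W[near&(zz>.03)&(img.min(-1)>130)]
    r=cv2.minAreaRect((bar[:,:2]*1000).astype(np.float32))
    d=np.linalg.svd(wl[:,:2]-wl[:,:2].mean(0),full_matrices=False)[2][0] if len(wl)>3 else np.array([0,0])
    print(f,"table",tab.round(4),"rect mm",np.round(r[0],1),np.round(r[1],1),round(r[2],1),"n",len(bar),len(wl),"line dir",np.degrees(np.arctan2(d[1],d[0])).round(1),"line mean",wl[:,:3].mean(0).round(4), "top z",np.median(bar[:,2]).round(4))
E
python3 - <<'E'
from h import *
knobfit("w1")
z=np.load("w1.npz");cv2.imwrite("pics/w1k.png",cv2.resize(z["img"][100:180,250:350],None,fx=6,fy=6,interpolation=cv2.INTER_NEAREST))
# IK feasibility for the fit poses
D=np.array([.654,.011,.094]);n=np.array([.290,-.404,.867]);n/=np.linalg.norm(n)
a=np.radians(125.66);h=np.array([np.cos(a),np.sin(a),0]);x=h-n*(h@n);x/=np.linalg.norm(x);y=np.cross(n,x)
for hgt in(.21,.26):
  for t in range(-180,180,15):
    t0=np.radians(t);tx=np.cos(t0)*x+np.sin(t0)*y;R=np.stack([tx,np.cross(-n,tx),-n],1)
    q=solve_ik(D+hgt*n,Ro.from_matrix(R).as_euler('xyz'))
    print(hgt,t,None if q is None else np.round(q,2))
E
```

```text
w1 table -0.0007 rect mm [452.4 331.5] [39.6 18. ] 54.9 n 499 122 line dir 122.3 line mean [0.4648 0.3352 0.1359] top z 0.0531
0.21 -180 [ 0.37  0.99 -0.54  1.16  0.02  1.38 -2.54]
0.21 -165 [ 0.39  1.   -0.6   1.16  0.07  1.39 -2.32]
0.21 -150 [ 0.42  1.02 -0.67  1.15  0.12  1.39 -2.09]
0.21 -135 [ 0.44  1.03 -0.73  1.15  0.18  1.4  -1.87]
0.21 -120 [ 0.47  1.05 -0.81  1.15  0.23  1.41 -1.65]
0.21 -105 [ 0.49  1.08 -0.88  1.15  0.29  1.42 -1.44]
0.21 -90 [ 0.52  1.11 -0.97  1.15  0.37  1.44 -1.22]
0.21 -75 [ 0.54  1.14 -1.06  1.15  0.44  1.47 -1.01]
0.21 -60 [ 0.56  1.17 -1.14  1.15  0.5   1.49 -0.8 ]
0.21 -45 [ 0.57  1.19 -1.19  1.15  0.55  1.51 -0.57]
0.21 -30 [ 0.58  1.22 -1.26  1.15  0.61  1.54 -0.34]
0.21 -15 [ 0.59  1.24 -1.3   1.15  0.64  1.55 -0.1 ]
0.21 0 [ 0.59  1.23 -1.29  1.15  0.63  1.55  0.16]
0.21 15 [ 0.59  1.25 -1.32  1.15  0.65  1.56  0.41]
0.21 30 [ 0.56  1.18 -1.15  1.15  0.52  1.5   0.76]
0.21 45 [ 0.59  1.25 -1.33  1.15  0.66  1.56  0.93]
0.21 60 [ 0.59  1.25 -1.33  1.15  0.66  1.56  1.19]
0.21 75 [ 0.56  1.18 -1.15  1.15  0.52  1.5   1.55]
0.21 90 [ 0.56  1.18
[... 866 characters left out ...]
  0.58  1.64 -0.3 ]
0.26 -15 [ 0.58  1.21 -1.32  1.03  0.63  1.66 -0.07]
0.26 0 [ 0.58  1.2  -1.31  1.03  0.62  1.66  0.2 ]
0.26 15 [ 0.58  1.21 -1.33  1.03  0.63  1.67  0.45]
0.26 30 [ 0.55  1.15 -1.15  1.04  0.49  1.6   0.8 ]
0.26 45 [ 0.58  1.22 -1.34  1.03  0.64  1.67  0.97]
0.26 60 [ 0.58  1.22 -1.34  1.03  0.64  1.67  1.23]
0.26 75 [ 0.55  1.15 -1.15  1.04  0.49  1.6   1.59]
0.26 90 [ 0.55  1.15 -1.15  1.04  0.49  1.6   1.85]
0.26 105 [ 0.55  1.15 -1.15  1.04  0.49  1.6   2.11]
0.26 120 [ 0.55  1.15 -1.15  1.04  0.49  1.6   2.38]
0.26 135 [-0.06  0.98  0.56  1.07 -0.73  1.68 -2.82]
0.26 150 [ 0.17  0.93 -0.01  1.06 -0.35  1.54 -2.81]
0.26 165 [ 0.34  0.96 -0.45  1.05 -0.04  1.51 -2.76]
```

View pics/w1k.png

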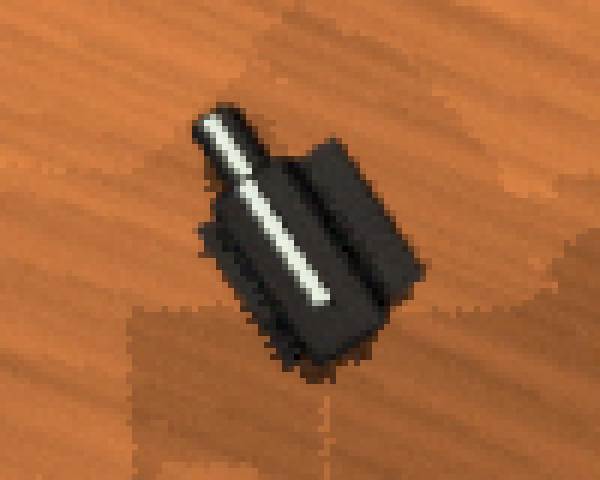

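The bar rectangle measures 39.6 x 18.0 mm at (0.4524, 0.3315), long axis at azimuth 54.9°, and its top is at z 0.053, all as expected. The crop shows the nose at (220,120), up-left, which is +x+y, so the pointer azimuth is 54.9°. Next is a look at the dial and shaft from along the normal.

```bash
cat >> h.py <<'E'
N=np.array([.290,-.404,.867]);N/=np.linalg.norm(N)
_h=np.array([np.cos(np.radians(125.66)),np.sin(np.radians(125.66)),0]);X=_h-N*(_h@N);X/=np.linalg.norm(X);Y=np.cross(N,X)
def ori(t,n=N,x=X):
    y=np.cross(n,x);tx=np.cos(t)*x+np.sin(t)*y; return Ro.from_matrix(np.stack([tx,np.cross(-n,tx),-n],1)).as_euler('xyz')
E
python3 - <<'E'
from h import *
D=np.array([.654,.011,.094])
movep(D+.33*N,ori(np.radians(-75)))
p=shot("wrist","w2");s=sense();print(s["time_s"],s["joints"].round(2))
W=cloud(p);m=(np.linalg.norm(W-D,axis=-1)<.13)
c,n,b=plane(W[m]);print(c,n,np.degrees(np.arccos(n[2])),np.degrees(np.arctan2(-n[1],-n[0])))
for k in("dial","shaft_tip"):
    print(k,[(r["score"],toW(p,r["point"]).round(4)) for r in search_frame(k,p)[:2]])
C=p["camera_from_world"]@np.append(D,1);u=p["cx"]+p["fx"]*C[0]/-C[2];v=p["cy"]-p["fy"]*C[1]/-C[2];print(u,v,C)
E
```

```text
5.8667 [ 0.5   1.09 -1.06  0.84  0.4   1.76 -0.93]
[0.65768422 0.02451477 0.09421603] [ 0.291453   -0.40412255  0.86702948] 29.88474091544408 125.7991254185114
dial [(0.59, array([0.6518, 0.0167, 0.0918]))]
shaft_tip [(0.62, array([0.6595, 0.0072, 0.1073]))]
323.90221632124917 188.46749865797338 [ 0.00279142  0.00907038 -0.31616247  1.        ]
```

View pics/w2.png

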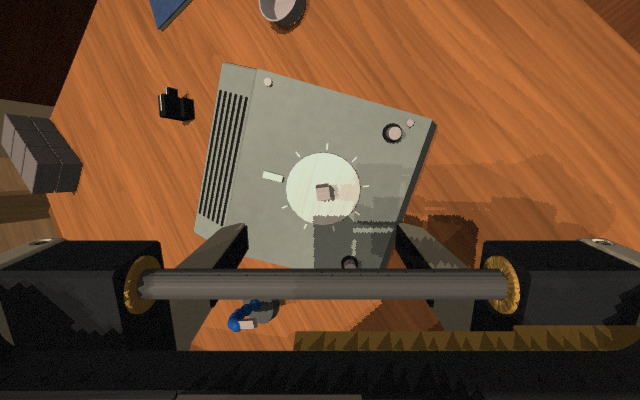

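The wrist view shows the dial at (323,188), the shaft at (324,192), and the zero mark at (273,176). Now I rectify onto the dial plane and the shaft-top plane and fit circle, mark and square.

```bash
cat > fit.py <<'E'
from h import *
z=np.load("w2.npz");W=z["W"];img=z["img"];T=z["T"];fx,fy,cx,cy=z["i"]
D=np.array([.654,.011,.094])
L=lambda P:np.stack([(P-D)@X,(P-D)@Y,(P-D)@N],-1)*1000
P=L(W)
pl=(np.hypot(P[...,0],P[...,1])<40)&(np.hypot(P[...,0],P[...,1])>16)&(abs(P[...,2])<6)
h0=np.median(P[...,2][pl]);print("plate height off",h0)
sh=(np.hypot(P[...,0],P[...,1])<20)&(P[...,2]-h0>14)&(P[...,2]-h0<22)
r=cv2.minAreaRect(P[sh][:,:2].astype(np.float32));print("shaft rect",r,"h",np.median(P[sh][:,2])-h0,sh.sum(),P[sh][:,:2].mean(0))
def rect(h,half,s):
    g=np.array([[-half,-half],[half,-half],[half,half],[-half,half]],float)
    w=D+g[:,:1]/1000*X+g[:,1:]/1000*Y+h/1000*N
    c=w@T[:3,:3].T+T[:3,3];uv=np.stack([cx+fx*c[:,0]/-c[:,2],cy-fy*c[:,1]/-c[:,2]],1).astype(np.float32)
    H=cv2.getPerspectiveTransform(uv,((g+half)*s).astype(np.float32)); return cv2.warpPerspective(img,H,(int(2*half*s),)*2,flags=cv2.INTER_LINEAR)
A=rect(h0,75,4);B=rect(h0+18,25,16)   # x right = dial x, down = dial y
cv2.imwrite("pics/r2.png",cv2.resize(np.hstack([cv2.resize(A,(400,400)),cv2.resize(B,(400,400))]),(800,400)))
g=A.min(-1).astype(int); 
for th in(150,170,190):
    n,lab,st,ce=cv2.connectedComponentsWithStats(((g>th)*255).astype(np.uint8))
    for i in range(1,n):
        if st[i,4]>300:
            c,(w,hh),a=cv2.minAreaRect(np.argwhere(lab==i)[:,::-1].astype(np.float32)); print(th,"comp",np.array(c)/4-75,w/4,hh/4,a,"az",np.degrees(np.arctan2(*(np.array(c)/4-75)[::-1])))
E
python3 fit.py
```

```text
plate height off -1.5860417008857344
shaft rect ((0.8796224594116211, 1.8808879852294922), (13.9069242477417, 14.324691772460938), 23.31109046936035) h 17.835366068678788 179 [1.01359213 1.59166219]
150 comp [  9.56161499 -45.76013947] 2.7845826148986816 7.603292942047119 9.090276718139648 az -78.19781196823912
150 comp [ 2.86894226 -0.70076752] 83.64139556884766 77.73185729980469 27.989238739013672 az -13.726289830876945
150 comp [59.25   2.125] 8.25 22.0 90.0 az 2.0540315273521976
170 comp [ 2.82051849 -0.65444946] 82.70039367675781 76.94251251220703 27.675912857055664 az -13.063269992185338
170 comp [59.    2.25] 7.5 21.5 90.0 az 2.183950227676308
190 comp [12.18293762 -5.24649048] 81.51506805419922 56.46993637084961 57.15959167480469 az -23.298764681912278
190 comp [59.125  2.125] 6.75 20.75 90.0 az 2.058370357193307
190 comp [-32.12701035  14.6492691 ] 17.174514770507812 7.889960289001465 83.41805267333984 az 155.48797034681022
190 comp [-18.65924835  18.92465973] 4.9132981300354 18.4965763092041 2.12109637260437 az 134.5953933550194
190 comp [-5.875 22.375] 17.25 8.25 90.0 az 104.71204700933399
190 comp [ 3.98275757 25.63773346] 18.89525604248047 5.113253593444824 87.27368927001953 az 81.16982537837929
```

View pics/r2.png

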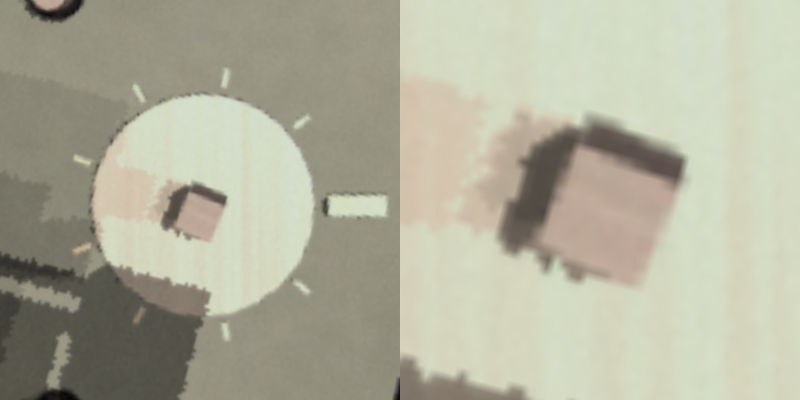

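Plate height and shaft length check out (17.8 against 18 mm). The mark lies straight up-slope of the shaft centre, and the shaft sits at ≈ 22–23°. I'll fit pointing at +23°. I take the shaft and knob pictures with the same tool-relative geometry so calibration bias cancels, then grasp.

```bash
cat >> h.py <<'E'
def shaftfit(f,D=np.array([.654,.011,.094])):
    W=np.load(f+".npz")["W"];P=np.stack([(W-D)@X,(W-D)@Y,(W-D)@N],-1)*1000
    rr=np.hypot(P[...,0],P[...,1]-2)
    h0=np.median(P[...,2][(rr<38)&(rr>18)&(abs(P[...,2])<6)])
    sh=(rr<16)&(P[...,2]-h0>14)&(P[...,2]-h0<22)
    print(f,"plate",h0,"rect",cv2.minAreaRect(P[sh][:,:2].astype(np.float32)),"mean",P[sh][:,:2].mean(0),"h",np.median(P[sh][:,2])-h0,sh.sum())
E
python3 - <<'E'
from h import *
D=np.array([.654,.011,.094])+.0011*X+.0019*Y-.0016*N
s=sense();q=s["joints"].copy();q[6]+=np.radians(98);move_joints(q)
move_straight(D+.33*N,ori=ori(np.radians(23)))
dwell(.2);shot("wrist","w3");shaftfit("w3");print(sense()["joints"].round(2),sense()["position"]-(D+.33*N))
yaw=np.radians(54.9)
movep([.4524,.3315,.33],[np.pi,0,yaw]);dwell(.2)
p=shot("wrist","w4");knobfit("w4",(.452,.3315));print(sense()["joints"].round(2),sense()["time_s"],sense()["position"])
E
```

```text
w3 plate -1.5963665631617703 rect ((0.9794528484344482, 2.050487518310547), (14.263482093811035, 13.85052490234375), 23.235910415649414) mean [1.21976763 2.11762405] h 17.913780656405276 196
[ 0.51  1.09 -1.06  0.85  0.4   1.75  0.78] [-2.86452221e-06  1.40146091e-05  4.19529827e-05]
w4 table -0.0008 rect mm [452.1 331.7] [40.6 17.8] 55.4 n 792 85 line dir -122.7 line mean [0.4629 0.347  0.0482] top z 0.0531
[-0.48  0.58 -0.29  1.77  0.21  0.82 -1.49] 10.175 [0.45281598 0.33122388 0.32984916]
```

Run:
```python
from h import *
yaw=np.radians(55.1);o=[np.pi,0,yaw];k=[.4522,.3316]
grip(.05);move_straight(k+[.24],ori=o);move_straight(k+[.2105],v=.06)
grip(.01,30);s=sense();print(s["opening"],s["grasp_force"],s["wrist_force"])
move_straight(k+[.42],v=.25)
s=sense();print(s["opening"],s["grasp_force"],s["wrist_force"],s["joints"].round(2))
D=np.array([.654,.011,.094])+.0011*X+.0021*Y-.0012*N
move_joints([.507,1.09,-1.06,.846,.4,1.754,.78])
move_straight(D+.33*N,ori=ori(np.radians(23.2)))
move_straight(D+.242*N,v=.1)
dwell(.2);shot("wrist","w5");shot("scene","s5");s=sense();print(s["opening"],s["wrist_force"],s["wrist_torque"],s["joints"].round(2),s["time_s"])
i=cv2.imread("pics/s5.png")[120:300,240:460];cv2.imwrite("pics/s5c.png",cv2.resize(np.vstack([i]),None,fx=3,fy=3))
```

```text
0.01772930601555066 30.00016540288925 [ 0.77575601 -0.57828055  1.2048532 ]
0.017593186099351413 29.999848902225494 [-0.1855639   0.089808   -1.53318312] [-0.46  0.48 -0.32  1.66  0.17  1.03 -1.44]
0.01803879665862553 [ 1.53473098 -0.08574299 -0.52788858] [-0.47583102 -0.47627307 -0.03372678] [ 0.54  1.12 -1.06  1.09  0.42  1.53  0.72] 17.5333
```

View pics/s5c.png

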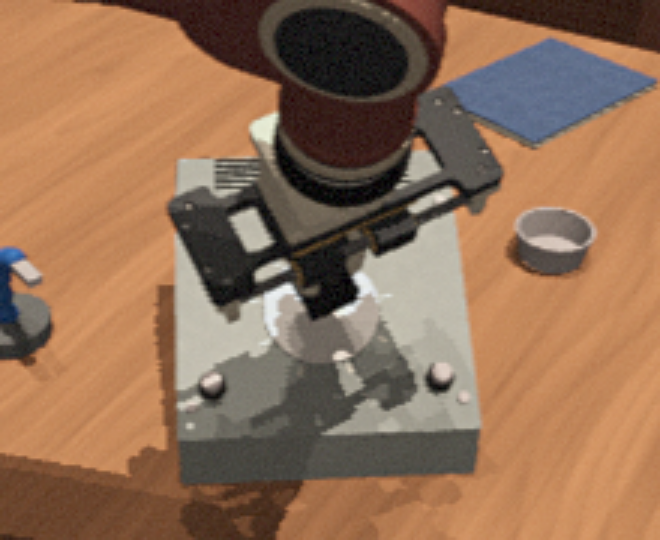

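View pics/w5.png

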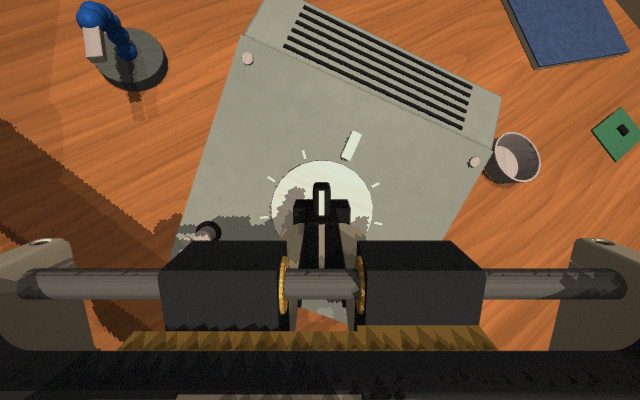

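The knob hangs straight in the gripper, nose along tool x at (321,190). The zero mark is at (350,145), and the shaft is hidden beneath. Now a guarded descent along the panel normal.

```bash
cat >> h.py <<'E'
D0=np.array([.654,.011,.094])+.0011*X+.0021*Y-.0012*N
def st(lbl=""):
    s=sense();d=s["position"]-D0;f=s["wrist_force"];m=s["wrist_torque"]
    print(lbl,"t%.1f"%s["time_s"],"h %.1f x %.1f y %.1f"%(d@N*1e3,d@X*1e3,d@Y*1e3),"F n %.1f x %.1f y %.1f"%(f@N,f@X,f@Y),"M n %.2f x %.2f y %.2f"%(m@N,m@X,m@Y),"open %.1f"%(s["opening"]*1e3)); return f@N,d@N
E
python3 - <<'E'
from h import *
f0,_=st("start")
for h in [.232,.229,.227,.225,.222,.219,.216,.2135,.212,.211,.210,.209]:
    move_straight(D0+h*N,v=.04); f,_=st(h)
    if f-f0>14: break
E
```

```text
start t17.5 h 242.4 x 0.1 y -0.1 F n 0.0 x -1.1 y -1.2 M n 0.03 x -0.11 y 0.66 open 18.0
0.232 t17.9 h 231.5 x -0.1 y 0.1 F n -0.4 x -0.5 y 0.4 M n -0.02 x -0.14 y 0.63 open 17.7
0.229 t18.2 h 228.9 x -0.1 y 0.0 F n -2.0 x -0.5 y -0.0 M n 0.06 x -0.17 y 0.71 open 17.7
0.227 t18.4 h 226.9 x -0.0 y 0.0 F n -0.4 x -1.7 y 0.9 M n 0.06 x -0.13 y 0.74 open 18.1
0.225 t18.7 h 224.8 x -0.1 y -0.0 F n 0.4 x -0.8 y 0.4 M n 0.12 x -0.20 y 0.76 open 17.4
0.222 t18.9 h 221.7 x -0.1 y 0.0 F n -1.2 x -0.9 y -1.2 M n 0.06 x -0.19 y 0.80 open 17.8
0.219 t19.2 h 218.7 x -0.1 y 0.0 F n -1.4 x -1.3 y -0.2 M n 0.01 x -0.21 y 0.84 open 17.9
0.216 t19.4 h 215.7 x -0.1 y 0.0 F n -0.4 x -1.1 y -0.4 M n 0.03 x -0.20 y 0.90 open 17.9
0.2135 t19.7 h 213.3 x -0.1 y 0.0 F n -1.2 x -1.4 y -0.7 M n 0.09 x -0.24 y 0.91 open 17.7
0.212 t19.9 h 211.9 x -0.1 y -0.0 F n -1.6 x -1.7 y -0.1 M n 0.08 x -0.26 y 0.90 open 18.0
0.211 t20.2 h 211.5 x 0.0 y 0.1 F n 1.9 x -0.7 y -0.5 M n 0.15 x -0.15 y 0.78 open 18.0
0.21 t20.4 h 211.5 x 0.1 y 0.2 F n 5.8 x -0.6 y 1.3 M n 0.11 x 0.26 y 0.57 open 17.8
0.209 t20.7 h 211.5 x 0.1 y 0.4 F n 9.6 x -0.1 y 2.5 M n 0.08 x 0.48 y 0.49 open 17.9
```

Contact is at 211.5 mm, within about 0.6 mm of the expected plate, with no resistance before it, so the knob is home. I press it firmly, relax, then turn with joint 7.

Run:
```python
from h import *
move_straight(D0+.2060*N,v=.04);st("press")
move_straight(D0+.2108*N,v=.04);st("relax")
q=solve_ik(D0+.2108*N,ori(np.radians(23.2)))
for a in(6,12,18,23.2):
    p=q.copy();p[6]-=np.radians(a);move_joints(p);st(a)
move_straight(D0+.2075*N,v=.04);st("press");move_straight(D0+.2113*N,v=.04);st("relax")
s=sense();R=Ro.from_euler('xyz',s["orientation"]).as_matrix();print("tool az in dial",np.degrees(np.arctan2(R[:,0]@Y,R[:,0]@X)))
shot("wrist","w6");print(sense()["time_s"])
```

```text
press t20.9 h 211.3 x 0.3 y 0.7 F n 17.8 x 0.3 y 4.8 M n 0.14 x 1.08 y 0.26 open 17.6
relax t21.2 h 211.4 x -0.0 y -0.1 F n 6.5 x -0.8 y 0.8 M n 0.03 x -0.02 y 0.71 open 17.6
6 t21.4 h 211.4 x -0.3 y -0.3 F n 6.8 x -2.3 y -1.3 M n 0.01 x -0.33 y 1.01 open 17.8
12 t21.7 h 211.4 x -0.5 y -0.2 F n 6.2 x -2.8 y -1.6 M n 0.09 x -0.29 y 1.11 open 17.5
18 t21.9 h 211.4 x -0.5 y -0.2 F n 6.5 x -1.9 y -1.0 M n 0.05 x -0.30 y 1.11 open 18.0
23.2 t22.2 h 211.4 x -0.5 y -0.2 F n 6.6 x -2.3 y -1.9 M n 0.03 x -0.22 y 1.09 open 17.9
press t22.4 h 211.3 x -0.3 y 0.3 F n 16.7 x -1.7 y 0.4 M n 0.03 x 0.46 y 0.75 open 17.7
relax t22.7 h 211.4 x -0.5 y -0.3 F n 5.5 x -4.0 y -2.0 M n 0.08 x -0.43 y 1.28 open 18.0
tool az in dial 0.06859108536518808
22.75
```

View pics/w6.png

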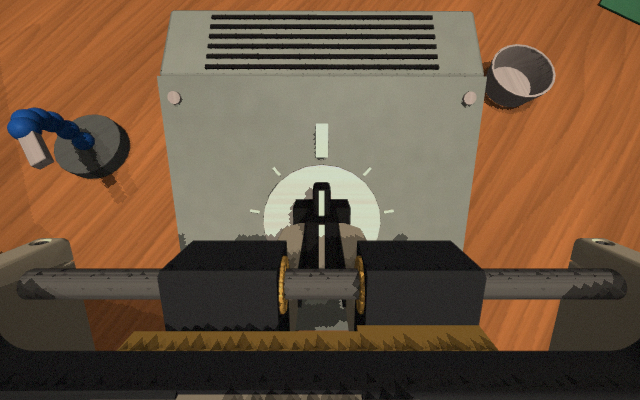

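The nose at (321,185) lines up with the zero mark at (321,140). I let go, back away along the normal and check.

Run:
```python
from h import *
grip(.05);st("open");move_straight(D0+.24*N,v=.06);move_straight(D0+.34*N);dwell(.2)
shot("wrist","w7")
W=np.load("w7.npz")["W"];P=np.stack([(W-D0)@X,(W-D0)@Y,(W-D0)@N],-1)*1000
rr=np.hypot(P[...,0],P[...,1]);h0=np.median(P[...,2][(rr<38)&(rr>30)&(abs(P[...,2])<6)])
b=P[(rr<30)&(P[...,2]-h0>49)&(P[...,2]-h0<60)];print("plate",h0,"bar",cv2.minAreaRect(b[:,:2].astype(np.float32)),"top",np.median(b[:,2])-h0)
hb=P[(rr<26)&(P[...,2]-h0>17)&(P[...,2]-h0<27)&(abs(P[...,1])>11)];c,n,m=plane(hb);print("hub top",np.median(hb[:,2])-h0,len(hb))
c,n,m=plane(b);print("bar tilt deg",np.degrees(np.arccos(n[2])));print(sense()["time_s"])
i=cv2.imread("pics/w7.png")[80:260,200:440];cv2.imwrite("pics/w7c.png",cv2.resize(i,None,fx=3,fy=3))
```

```text
open t23.5 h 211.3 x 0.0 y -0.0 F n -0.2 x -0.1 y 0.4 M n 0.05 x -0.09 y 0.52 open 49.6
plate -0.4001338726229515 bar ((0.020189285278320312, 0.3431739807128906), (39.87252426147461, 17.32427406311035), 0.4692172110080719) top 53.981984935176065
hub top 21.985493563261763 452
bar tilt deg 89.42248926995101
25.1667
```

View pics/w7c.png

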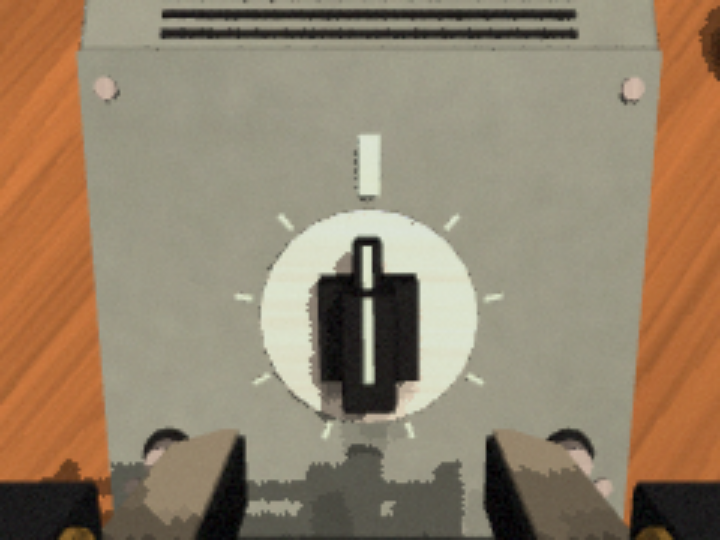

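The knob sits at (368,330), fully home: its top is 54.0 mm and its hub 22.0 mm above the plate. It points at the zero mark at (368,165) to within 0.5°, and the gripper is clear. I'm handing it in.

```bash
python3 -c "
from h import *
print(finish_job())"
```

```text
the job is handed in; nothing more can be done
None
```

The knob is on the shaft and fully home against the dial plate. It was then turned to within about 0.5° of the zero mark and released; the job was handed in at about 25 s, and the call returned no verdict.

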